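# Slide a casting mould onto its sloped pouring rest and start the fume extractor

## Robot

A 6-joint arm with a two-finger parallel gripper is mounted at the origin on the work surface. World frame = base frame: x ahead of the robot, y to its left, z up, the work surface at z = 0. Lengths are in m, angles in rad, forces in N, time in s.
With the tool pointing down it reaches from about 0.25 to 0.725 m from the base axis. Payload 4 kg.
Tool frame: the origin (TCP) lies at the very end of the fingers, on their centre line; the grasp point (between the pads) lies env.tcp_to_grasp behind it (env.tcp_to_grasp is the distance from the TCP to the grasp point, in m); z points along the fingers, y is the line along which they close (so a half turn about z gives the same grasp; the last joint's range is limited). The gripper opens to 85 mm and grips with 20 to 120 N. Pads are 22 mm wide; open, the fingers measure 114 mm over their backs; the gripper's body (76 mm by 85 mm) begins 54 mm behind the grasp point. The pads swing forward as they close: fully open they stand 13 mm farther back than shut.
Start: joints at [1.165, 0.241, 0.005, 1.335, 0, 1.571], TCP at [0.197, 0.459, 0.231] pointing down, gripper open.
Joint ranges: [-2.72, 2.72], [-1.05, 1.87], [-1.09, 1.28], [-1.99, 2.15], [-1.42, 1.44], [-3.14, 3.14]. Speed limits (rad/s): [2.79, 2.79, 3.14, 3.14, 3.14, 3.14].

## Interface

Orientations are given as a unit quaternion [w, x, y, z].
In Python, from cell import env gives the robot as it stands. The module is installed in compiled form; this text tells all that it offers.
- The arm moves only by the tool send_rows, never from a script. Its argument "moves" is one flat list of numbers, 7 for each row, row after row: the finger opening in cm, from 0 to 8.54, then the shift along the world's x, y, z in cm, then the turn, a rotation vector about the world's x, y, z in rad. A call has 1 to 5 rows; each row shifts and turns the commanded pose from where the row before left it; what a row does not reach is not made up. A row lasts 1/12 s, in which the tool goes at most 41.7 mm and 7.16 degrees, less where a joint would pass 70% of its speed; a pose out of reach is approached as far as the arm can. A call with a gripper value outside its range is refused whole. The fingers move at their own pace and stop on an object; the grip force is fixed at half the most. Time passes only in rows, so rows that do not move let the fingers close. It gives the time, the measured TCP pose, the force, the opening and the grip force at its end, in the units of the state.
- env.state(): the state, without advancing time (a new reading comes with each control period).
- env.grab_frame(name): name is "scene" or "top"; returns the picture (384x512x3 uint8, red, green, blue); there is no depth.
- env.get_calibration(name): a dict with "fx", "fy", "cx", "cy" (pixels), "T" (4x4, takes a point from camera to world coordinates). Camera axes: x right, y down, z forward; pixel columns grow to the right and rows downward; lengths in m; the calibration is good to about 2 mm. A picture is of the moment at which its call begins. get_calibration takes no time and is no camera call.
- env.job_done(): hands the job in; it is judged then, once.
The state is a dict: "clock": time; "joints": joint angles; "joint_velocities": joint speeds; "tau": joint torques, N m; "tool_pos": TCP position; "eef_rot": TCP orientation; "contact_force": force on the tool from outside, world axes, zero at the start; "ft_torque": the same for the moment, N m; "width": finger opening in m; "gripper_force": force on a finger pad.
Only numpy, scipy, OpenCV 4.12 (cv2) and the standard library are available. Lean on these libraries where they do the work, as an engineer would, in place of code of your own. Each camera call takes 0.05 s, during which the arm holds its last target. There are 200 camera calls.

## Task

The big red mould on the heater's top is too wide to grip: push it across and over the edge so that it tips onto the narrow sloped pouring rest, and slide it gently down (never shoving hard) until it lies squarely along the middle of the beam, clear of the heater and touching the yellow stop. Then leave it there and start the fume extractor: twist the red spring-return knob clockwise to its stop and let it spring back. Leave the other things on the bench where they lie.

Things in the scene. Friction and masses are not known exactly. Their poses are not given: they have to be found in the camera images.
- mould: the big mould: red block with plywood top and bottom, round black pouring hole on top; 130 mm long (its x axis) x 95 mm wide (its y axis) x 50 mm high, 0.4 to 0.9 kg. Origin: centre of the underside, z up. It starts on the deck, turned by up to 17 degrees and up to 25 mm off to the side
- deck: mould heater, a dark fixed box with a flat bare aluminium top 80 mm above the bench; 220 mm along its x axis, 190 mm along its y axis. Origin: centre of its foot on the bench. Its +x axis points towards the pouring rest, which begins beyond the edge at x = 110 mm; the rest stands up to 25 mm to either side of the deck's middle line
- beam: the rest's steel beam, fixed, 36 x 208 mm, sloping 15 deg down away from the deck. Origin: middle of its top face's upper end, 12 mm beyond the deck's edge, 5 mm below its top; x down the slope, y across, z square to the face (2 mm under the slope through the deck edge). A yellow stop (stop_c0), 60 wide, 22 high, crosses it, its near face clamped 145 to 185 mm down: not measured, feel for it
- knob_grip (a point): centre of the grip of the extractor's red knob, an upright bar 60 mm long, 14 mm thick and 34 mm high that stands on top of a white box (100 x 100 x 58 mm). The point lies 85 mm above the bench, on the vertical turning axis, 16 mm under the top of the bar; its x axis runs along the bar, z up
- fan_knob (a joint): turn of that knob in rad: 0 at rest, grows clockwise seen from above, stop at 1.1; a spring (0.15 N m at the stop) brings it back when let go
- meter: black temperature box with a red display, 100 x 100 x 60 mm, fixed; nothing to do on it. Origin: centre of its foot
- ladle: steel ladle, bowl 56 mm across, with a wooden handle, 275 mm long in all, 30 mm high, lying on the bench. Origin: middle of its underside
- brush: flat dust brush, 150 x 36 x 14 mm, lying on the bench. Origin: middle of its underside
- clamp: black and teal spring clamp, 150 x 75 x 22 mm, lying on the bench. Origin: middle of its underside
- ingot: steel-grey metal ingot, 85 x 42 x 22 mm, lying on the bench. Origin: middle of its underside
- small_mould: a smaller red and plywood mould block, 75 x 55 x 46 mm, standing on the bench (not the one to move). Origin: middle of its underside
Mind the look-alikes: they are no part of the job. What is shaped like the mould but pink is not meant. Leave any blue look-alike of the part that bears knob_grip alone.

How it is judged:
By the outcome, as a careful person would: the job done as asked, in the order asked, and still so for the second after the job is handed in, with the robot touching nothing.
It also fails if it takes over 64 s, if anything falls off the work surface, if the arm or the gripper's body presses on something with over 40 N, if the wrist force passes 120 N, or if a joint passes its speed limit or range.

## Working session

There is one attempt and no reset: what is moved stays moved. The work goes in short steps, Python scripts to look and compute and a tool call to move; the robot and the scene stay as the last step left them, time stands still between calls to the robot, and variables do not carry over. Pictures are saved under pics/ and viewed, at most 11 in all, crops included, and the job is handed in when it is done.

Besides the shell and the picture viewer there is one more tool, called by a JSON object that holds its "name" and its "arguments". send_rows: Moves the arm, as the interface text tells. Its arguments: {"type":"object","properties":{"moves":{"type":"array"}},"required":["moves"]}

```bash
mkdir -p pics
python3 - <<'E'
from cell import env
import cv2,numpy as np
np.set_printoptions(precision=4,suppress=True)
for n in("scene","top"):
    im=env.grab_frame(n);cv2.imwrite(f"pics/{n}0.png",cv2.resize(im[:,:,::-1],(800,600),interpolation=cv2.INTER_CUBIC))
    np.save(f"pics/{n}0.npy",im)
    c=env.get_calibration(n);print(n,c)
print(env.state(),env.tcp_to_grasp)
E
```

```text
scene {'fx': 455.589587781437, 'fy': 455.589587781437, 'cx': 251.52983091266105, 'cy': 198.29215566018917, 'T': array([[-0.2813,  0.7346, -0.6175,  1.36  ],
       [ 0.9595,  0.2054, -0.1928,  0.1983],
       [-0.0148, -0.6467, -0.7626,  1.1173],
       [ 0.    ,  0.    ,  0.    ,  1.    ]])}
top {'fx': 387.15319576279524, 'fy': 387.15319576279524, 'cx': 255.26819111478991, 'cy': 196.44523139908625, 'T': array([[ 0.0141, -0.9886,  0.1501,  0.3535],
       [-0.9999, -0.0154, -0.0075, -0.0552],
       [ 0.0097, -0.15  , -0.9886,  1.1941],
       [ 0.    ,  0.    ,  0.    ,  1.    ]])}
{'clock': 0.1, 'joints': array([1.165 , 0.2413, 0.0039, 1.3352, 0.    , 1.5708]), 'joint_velocities': array([ 0.0003, -0.002 ,  0.004 ,  0.0009, -0.0005, -0.0013]), 'tau': array([  0.0004, -37.3138,  25.301 ,   0.0109,   0.0001,   0.    ]), 'tool_pos': array([0.1971, 0.4589, 0.2305]), 'eef_rot': array([-0.0002,  0.2015,  0.9795, -0.0009]), 'contact_force': array([-0.1572, -0.4931,  0.8232]), 'ft_torque': array([-0.021 , -0.0108, -0.0227]), 'gripper_force': 0.0, 'width': 0.08539541739707239} 0.0187
```

View pics/scene0.png

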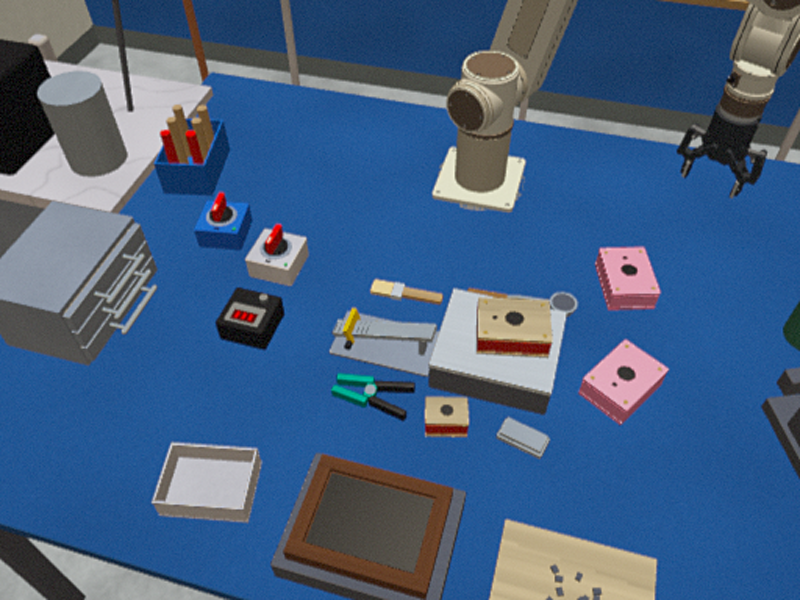

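View pics/top0.png

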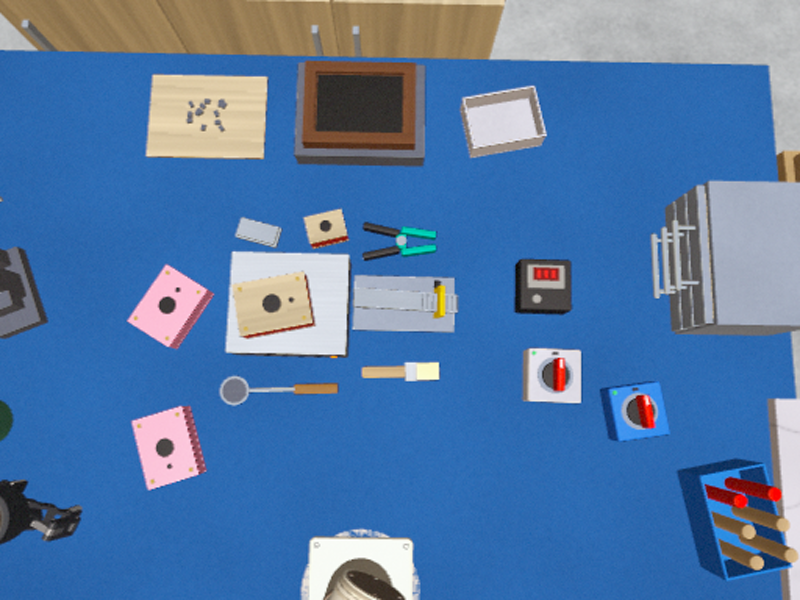

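The two pictures show these candidates (top picture, 800-scale pixels):
- **Mould:** the plywood-topped red block on the deck at (272,303). Its look-alikes are the pinks at (170,306) and (168,448) and the small one at (326,228).
- **Knob:** the white box at (556,375). Its look-alike is the blue box at (640,411).

I choose the block on the deck and the white box, and check both in a close crop.

Run:
```python
import cv2,numpy as np
im=np.load("pics/top0.npy")[150:265,140:380,::-1]
cv2.imwrite("pics/crop1.png",cv2.resize(im,None,fx=3.333,fy=3.333,interpolation=cv2.INTER_CUBIC))
```

```text
(no output)
```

View pics/crop1.png

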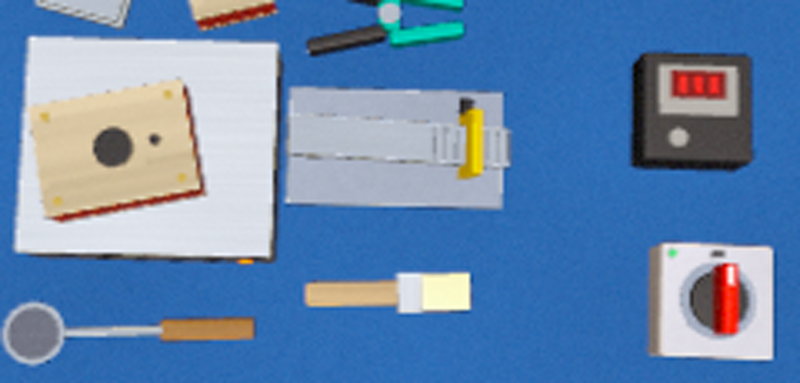

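```bash
cat > h.py <<'E'
from cell import env
import numpy as np,cv2
np.set_printoptions(precision=4,suppress=True)
def ray(n,u,v,z):
    c=env.get_calibration(n);T=c["T"];d=T[:3,:3]@np.array([(u-c["cx"])/c["fx"],(v-c["cy"])/c["fy"],1]);o=T[:3,3]
    return o+d*(z-o[2])/d[2]
def proj(n,P):
    c=env.get_calibration(n);T=c["T"];p=(np.atleast_2d(P)-T[:3,3])@T[:3,:3]
    return np.c_[c["fx"]*p[:,0]/p[:,2]+c["cx"],c["fy"]*p[:,1]/p[:,2]+c["cy"]]
def rect(P):
    P=np.array(P)[:,:2];c=P.mean(0)
    a=(P[1]-P[0]+P[2]-P[3])/2;b=(P[0]-P[3]+P[1]-P[2])/2
    return c,np.degrees(np.arctan2(a[1],a[0])),np.degrees(np.arctan2(b[1],b[0]))-90,np.hypot(*a),np.hypot(*b)
E
python3 - <<'E'
from h import *
cr=lambda q,z:[ray("top",u/3.3333+140-.35,v/3.3333+150-.35,z) for u,v in q]
print("deck",rect(cr([(28,37),(280,43),(274,258),(15,251)],.08)))
print("mould",rect(cr([(30,105),(183,81),(203,190),(50,215)],.13)))
for n,q,z in(("beamL",(290,134),.075),("beamedges",(290,114),.075),("be",(290,155),.075),("stop top",(476,143),.055),("beamR",(510,147),.022),("plate",(287,146),0),("plateR",(503,150),0)):print(n,cr([q],z))
print("knobbar",cr([(723,264),(738,264),(739,333),(724,333)],.101))
print("box",rect(cr([(660,243),(774,248),(774,360),(657,356)],.058)))
# refine: red mask of knob in top & scene
im=np.load("pics/top0.npy").astype(int)
for n,sl in(("top",(slice(225,250),slice(345,370))),("scene",(slice(140,166),slice(165,190)))):
    im=np.load(f"pics/{n}0.npy").astype(int)[sl]
    m=(im[...,0]>120)&(im[...,1]<70)
    y,x=np.nonzero(m);print(n,len(x),x.min()+sl[1].start,x.max()+sl[1].start,y.min()+sl[0].start,y.max()+sl[0].start)
E
```

```text
deck (array([0.5284, 0.1424]), np.float64(-90.58045710453531), np.float64(-90.1275598676273), np.float64(0.2227646758392765), np.float64(0.18955670927105212))
mould (array([0.5188, 0.1608]), np.float64(-79.8369937507407), np.float64(-77.26218595218758), np.float64(0.12828211627208497), np.float64(0.09437285801184278))
beamL [array([0.5416, 0.0204, 0.075 ])]
beamedges [array([0.5595, 0.0209, 0.075 ])]
be [array([0.523, 0.02 , 0.075])]
stop top [array([ 0.5395, -0.1447,  0.055 ])]
beamR [array([ 0.5416, -0.1786,  0.022 ])]
plate [array([ 0.5428,  0.028 , -0.    ])]
plateR [array([ 0.5422, -0.1744,  0.    ])]
knobbar [array([ 0.4313, -0.3511,  0.101 ]), array([ 0.4314, -0.3638,  0.101 ]), array([ 0.3734, -0.3631,  0.101 ]), array([ 0.3733, -0.3505,  0.101 ])]
box (array([ 0.4014, -0.356 ]), np.float64(-91.39302077406914), np.float64(-92.16860131721043), np.float64(0.10153951607804446), np.float64(0.09831798536643285))
top 108 354 361 229 249
scene 49 170 179 144 161
```

{"name": "send_rows", "arguments": {"moves": [5,2.28,-2.98,-0.6,0,0,0.04,5,2.28,-2.98,-0.6,0,0,0.04,5,2.28,-2.98,-0.6,0,0,0.04,5,2.28,-2.98,-0.6,0,0,0.04,5,2.28,-2.98,-0.6,0,0,0.04]}}

```text
clock: 0.52
tool_pos: [0.3117, 0.3088, 0.2007]
eef_rot: [-0.0, 0.101, 0.995, -0.0]
contact_force: [0.5, 1.0, 0.3]
width: 0.0501
gripper_force: 0.0
```

{"name": "send_rows", "arguments": {"moves": [5,2.28,-2.98,-0.6,0,0,0.04,5,2.28,-2.98,-0.6,0,0,0.04,5,2.28,-2.98,-0.6,0,0,0.04,5,2.28,-2.98,-0.6,0,0,0.04,5,2.28,-2.98,-0.6,0,0,0.04]}}

```text
clock: 0.93
tool_pos: [0.4259, 0.1596, 0.1708]
eef_rot: [-0.0, 0.002, 1.0, -0.0]
contact_force: [1.1, 0.7, -0.2]
width: 0.05
gripper_force: 0.0
```

{"name": "send_rows", "arguments": {"moves": [5,0,0,-2.7,0,0,0,5,0,0,-2.7,0,0,0,5,0,0,-2.7,0,0,0,5,0,0,0,0,0,0]}}

```text
clock: 1.27
tool_pos: [0.4212, 0.1593, 0.0854]
eef_rot: [-0.005, 0.003, 1.0, -0.002]
contact_force: [-1.3, -0.1, 0.2]
width: 0.0498
gripper_force: 0.0
```

{"name": "send_rows", "arguments": {"moves": [5,0.6,0,0,0,0,0,5,0.6,0,0,0,0,0,5,0.6,0,0,0,0,0,5,0.5,0,0,0,0,0,5,0.4,0,0,0,0,0]}}

```text
clock: 1.68
tool_pos: [0.4536, 0.1622, 0.0917]
eef_rot: [0.001, 0.003, 1.0, 0.001]
contact_force: [-8.7, 2.1, 6.5]
width: 0.05
gripper_force: 4.2
```

{"name": "send_rows", "arguments": {"moves": [5,0.4,0,0,0,0,0,5,0.4,0,0,0,0,0,5,0.4,0,0,0,0,0,5,0.4,0,0,0,0,0,5,0.4,0,0,0,0,0]}}

```text
clock: 2.1
tool_pos: [0.4701, 0.1625, 0.0907]
eef_rot: [-0.002, 0.002, 1.0, 0.001]
contact_force: [-7.0, 2.5, 4.9]
width: 0.0503
gripper_force: 3.6
```

{"name": "send_rows", "arguments": {"moves": [5,0.3,0,0,0,0,0,5,0.3,0,0,0,0,0,5,0.2,0,0,0,0,0,5,0,0,0,0,0,0]}}

```text
clock: 2.43
tool_pos: [0.4789, 0.1625, 0.0907]
eef_rot: [-0.002, 0.002, 1.0, 0.001]
contact_force: [-5.0, 2.6, 2.4]
width: 0.0498
gripper_force: 2.6
```

Run:
```python
from h import *
im=env.grab_frame("top");np.save("pics/t1.npy",im)
cv2.imwrite("pics/t1.png",cv2.resize(im[145:235,130:310,::-1],None,fx=4,fy=4,interpolation=cv2.INTER_CUBIC))
print(env.state()["joints"])
```

```text
[ 0.3253  0.3608 -0.2157  0.9967  0.0032  0.3293]
```

View pics/t1.png

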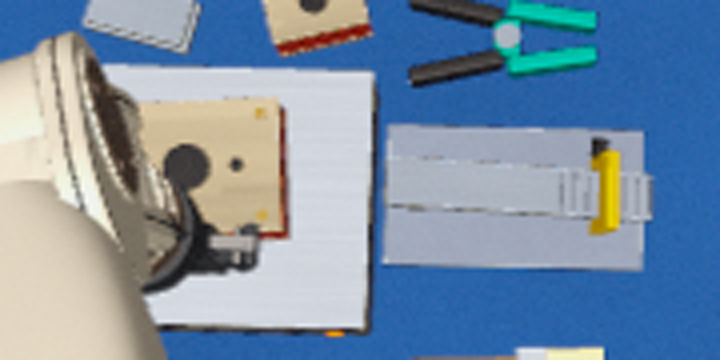

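Run:
```python
from h import *
cr=lambda u,v,z:ray("top",u/4+130-.37,v/4+145-.37,z)
print("front corners",cr(279,97,.13),cr(284,232,.13))
print("beam edges L",cr(387,157,.074),cr(387,205,.074)," R",cr(645,174,.0225),cr(645,219,.0225))
print("stop",cr(605,152,.055),cr(605,233,.055))
# predicted beam edges for x0=.5416,yaw -90.3
```

```text
front corners [0.5909 0.0947 0.13  ] [0.4954 0.0878 0.13  ]
beam edges L [0.5596 0.0217 0.074 ] [0.5239 0.0208 0.074 ]  R [ 0.5589 -0.1731  0.0225] [ 0.524  -0.1732  0.0225]
stop [ 0.5695 -0.1399  0.055 ] [ 0.5083 -0.1402  0.055 ]
```

{"name": "send_rows", "arguments": {"moves": [5,0.2,0,0,0,0,0,5,0.2,0,0,0,0,0,5,0,0,0,0,0,0]}}

```text
clock: 2.73
tool_pos: [0.4828, 0.1625, 0.0907]
eef_rot: [-0.002, 0.002, 1.0, 0.001]
contact_force: [-6.2, 2.3, 2.7]
width: 0.0499
gripper_force: 2.8
```

Run:
```python
from h import *
im=env.grab_frame("top");np.save("pics/t2.npy",im)
# plywood/front edge: for rows, find red->deck transition; and top edge
for r in range(172,204,3):
    row=im[r,190:215].astype(int); g=row[:,2]-row[:,0]; 
    k=np.nonzero((row[:,0]-row[:,2])>40)[0]; print(r, k.max()+190 if len(k) else None, row[:,2][5:15])
```

```text
172 201 [ 72  99 151 164 154  90  76 171 220 220]
175 201 [156 153 153 151 144  91  43 153 220 219]
178 201 [154 155 152 153 143  87  51 158 224 223]
181 201 [158 158 156 156 147  97  56 156 222 223]
184 201 [157 157 157 157 149  97  55 157 223 222]
187 201 [155 153 154 153 148 109  48 154 222 223]
190 201 [149 145 147 148 140 100  51 153 224 223]
193 201 [145 144 146 145 140 105  51 153 221 222]
196 201 [131 134 146 146 139 106  41 152 221 221]
199 201 [124 123 141 144 137 104  48 155 223 224]
202 201 [ 48  37  27  28  39  43  49 153 221 221]
```

{"name": "send_rows", "arguments": {"moves": [5,-3,0,0,0,0,0,5,0,0,3.5,0,0,0,5,0,0,3.5,0,0,0,5,0,0,2.5,0,0,0.12,5,0.88,1.02,0,0,0,0.12]}}

```text
clock: 3.2
tool_pos: [0.4654, 0.1718, 0.1918]
eef_rot: [0.005, -0.119, 0.993, 0.001]
contact_force: [1.6, 0.2, 1.1]
width: 0.0498
gripper_force: 0.0
```

{"name": "send_rows", "arguments": {"moves": [5,0.88,1.02,0,0,0,0.12,5,0.88,1.02,0,0,0,0.12,5,0.88,1.02,0,0,0,0.12,5,0.88,1.02,0,0,0,0.12,5,0.88,1.02,0,0,0,0.12]}}

```text
clock: 3.62
tool_pos: [0.508, 0.2233, 0.186]
eef_rot: [0.001, -0.408, 0.913, -0.0]
contact_force: [-0.0, 0.3, 0.0]
width: 0.0503
gripper_force: 0.0
```

{"name": "send_rows", "arguments": {"moves": [5,0.88,1.02,0,0,0,0.12,5,0.88,1.02,0,0,0,0.12,5,0.88,1.02,0,0,0,0.12,5,0.88,1.02,0,0,0,0.12,5,0,0,0,0,0,0.12]}}

```text
clock: 4.03
tool_pos: [0.5442, 0.2654, 0.1855]
eef_rot: [0.001, -0.66, 0.751, -0.0]
contact_force: [0.0, 0.1, 0.6]
width: 0.0503
gripper_force: 0.0
```

{"name": "send_rows", "arguments": {"moves": [5,0,0,-2,0,0,0.13,5,0,0,-2.3,0,0,0,5,0,0,-2.3,0,0,0,5,0,0,-2.2,0,0,0,5,0,0,0,0,0,0]}}

```text
clock: 4.45
tool_pos: [0.5396, 0.262, 0.0928]
eef_rot: [-0.004, -0.703, 0.711, 0.001]
contact_force: [-0.2, -1.0, -0.7]
width: 0.0505
gripper_force: 0.0
```

{"name": "send_rows", "arguments": {"moves": [5,0.1,-1,0.3,0,0,0.007,5,0,-0.8,0,0,0,0,5,0,-0.6,0,0,0,0,5,0,-0.4,0,0,0,0,5,0,-0.4,0,0,0,0]}}

```text
clock: 4.87
tool_pos: [0.5449, 0.2321, 0.1023]
eef_rot: [0.003, -0.705, 0.709, 0.0]
contact_force: [1.7, 5.2, 0.0]
width: 0.0502
gripper_force: 2.6
```

{"name": "send_rows", "arguments": {"moves": [5,0,-0.4,0,0,0,0,5,0,-0.4,0,0,0,0,5,0,-0.4,0,0,0,0,5,0,-0.4,0,0,0,0,5,0,-0.4,0,0,0,0]}}

```text
clock: 5.28
tool_pos: [0.5447, 0.2138, 0.1023]
eef_rot: [0.003, -0.706, 0.708, 0.001]
contact_force: [-0.0, 6.2, 3.0]
width: 0.0499
gripper_force: 3.3
```

Run:
```python
from h import *
im=env.grab_frame("top");np.save("pics/t3.npy",im)
cv2.imwrite("pics/t3.png",cv2.resize(im[145:235,130:310,::-1],None,fx=4,fy=4,interpolation=cv2.INTER_CUBIC))
print(env.state()["joints"])
```

```text
[ 0.371   0.4852  0.0158  1.0962  0.003  -1.196 ]
```

View pics/t3.png

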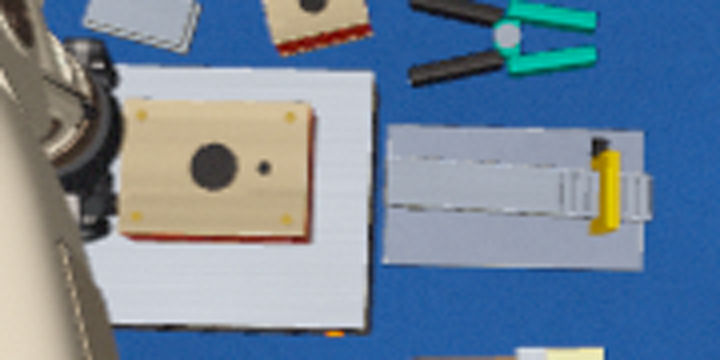

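The mould now lies square to the pusher: its top runs from (122,99) to (310,237) in the crop, and the beam centre line is near row 181 at z = 0.074.

Run:
```python
from h import *
cr=lambda u,v,z:ray("top",u/4+130-.37,v/4+145-.37,z)
print(rect([cr(124,98,.13),cr(310,103,.13),cr(309,237,.13),cr(121,235,.13)]), cr(213,167,.13))
print("deck edge",cr(375,72,.08),cr(367,330,.08))
```

```text
(array([0.5398, 0.1367]), np.float64(-90.1917692066722), np.float64(-88.43240056332905), np.float64(0.13008750900174473), np.float64(0.0958196617230784)) [0.5403 0.1388 0.13  ]
deck edge [0.622  0.0318 0.08  ] [0.432  0.0325 0.08  ]
```

{"name": "send_rows", "arguments": {"moves": [5,0,-0.6,0,0,0,0,5,0,-0.6,0,0,0,0,5,0,-0.6,0,0,0,0,5,0,-0.6,0,0,0,0,5,0,-0.6,0,0,0,0]}}

```text
clock: 5.75
tool_pos: [0.5447, 0.1838, 0.1023]
eef_rot: [0.003, -0.706, 0.708, 0.001]
contact_force: [0.2, 7.9, 2.9]
width: 0.0501
gripper_force: 3.6
```

{"name": "send_rows", "arguments": {"moves": [5,0,-0.6,0,0,0,0,5,0,-0.6,0,0,0,0,5,0,-0.6,0,0,0,0,5,0,-0.6,0,0,0,0,5,0,-0.6,0,0,0,0]}}

```text
clock: 6.17
tool_pos: [0.5447, 0.1538, 0.1022]
eef_rot: [0.003, -0.706, 0.708, 0.001]
contact_force: [-0.8, 7.3, 3.8]
width: 0.0498
gripper_force: 3.7
```

{"name": "send_rows", "arguments": {"moves": [5,0,-0.6,0,0,0,0,5,0,-0.6,0,0,0,0,5,0,-0.5,0,0,0,0,5,0,-0.4,0,0,0,0,5,0,-0.4,0,0,0,0]}}

```text
clock: 6.58
tool_pos: [0.5446, 0.1288, 0.1022]
eef_rot: [0.003, -0.706, 0.708, 0.001]
contact_force: [0.9, 7.8, 3.2]
width: 0.0499
gripper_force: 3.8
```

{"name": "send_rows", "arguments": {"moves": [5,0,-0.3,0,0,0,0,5,0,-0.3,0,0,0,0,5,0,-0.3,0,0,0,0,5,0,-0.3,0,0,0,0,5,0,-0.3,0,0,0,0]}}

```text
clock: 7.0
tool_pos: [0.5448, 0.1141, 0.1024]
eef_rot: [0.004, -0.706, 0.708, 0.001]
contact_force: [-0.2, 8.7, 6.1]
width: 0.0502
gripper_force: 4.2
```

{"name": "send_rows", "arguments": {"moves": [5,0,-0.2,0,0,0,0,5,0,-0.2,0,0,0,0,5,0,-0.2,0,0,0,0,5,0,-0.2,0,0,0,0,5,0,0,0,0,0,0]}}

```text
clock: 7.42
tool_pos: [0.5449, 0.106, 0.1026]
eef_rot: [0.004, -0.706, 0.708, 0.001]
contact_force: [-0.3, 8.1, 4.4]
width: 0.0503
gripper_force: 3.9
```

{"name": "send_rows", "arguments": {"moves": [5,0,-0.2,0,0,0,0,5,0,-0.2,0,0,0,0,5,0,-0.2,0,0,0,0,5,0,0,0,0,0,0]}}

```text
clock: 7.75
tool_pos: [0.5451, 0.1003, 0.1029]
eef_rot: [0.004, -0.706, 0.708, 0.001]
contact_force: [-0.5, 7.5, 5.5]
width: 0.05
gripper_force: 4.1
```

Run:
```python
from h import *
im=env.grab_frame("top");np.save("pics/t4.npy",im);s=env.grab_frame("scene")
a=cv2.resize(im[150:230,150:310,::-1],(800,400),interpolation=cv2.INTER_CUBIC)[:, :400+200]
b=cv2.resize(s[175:255,200:370,::-1],(640,300),interpolation=cv2.INTER_CUBIC)
o=np.zeros((600,640,3),np.uint8);o[:300]=cv2.resize(im[150:230,150:310,::-1],(640,300),interpolation=cv2.INTER_CUBIC);o[300:]=b
cv2.imwrite("pics/t4.png",o)
```

```text
(no output)
```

View pics/t4.png

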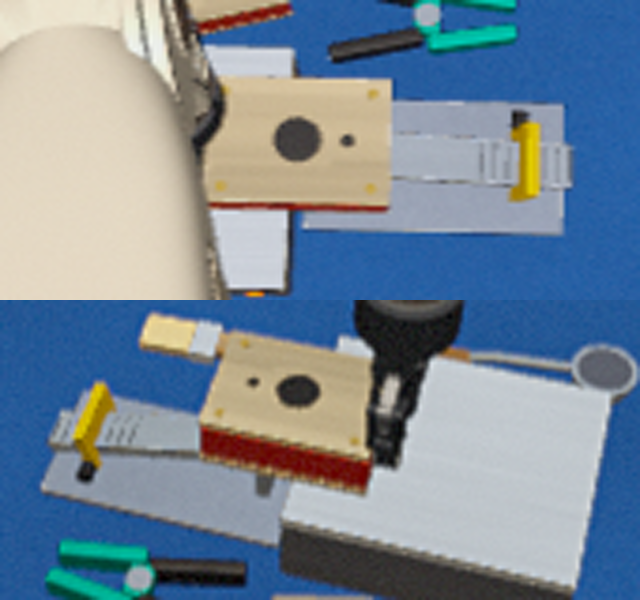

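Picture: the mould hangs over the edge, level or just about to tip. It is square and centred on the beam, and the fingers are behind it. I keep pushing slowly.

{"name": "send_rows", "arguments": {"moves": [5,0,-0.2,0,0,0,0,5,0,-0.2,0,0,0,0,5,0,-0.2,0,0,0,0,5,0,0,0,0,0,0]}}

```text
clock: 8.18
tool_pos: [0.5448, 0.0927, 0.1025]
eef_rot: [0.002, -0.706, 0.708, -0.001]
contact_force: [-0.3, 0.0, 0.5]
width: 0.0501
gripper_force: 0.0
```

{"name": "send_rows", "arguments": {"moves": [5,0,-0.2,0,0,0,0,5,0,-0.2,0,0,0,0,5,0,-0.2,0,0,0,0,5,0,0,0,0,0,0]}}

```text
clock: 8.52
tool_pos: [0.5431, 0.0849, 0.1]
eef_rot: [-0.0, -0.705, 0.709, 0.0]
contact_force: [-0.4, 1.6, -0.8]
width: 0.0501
gripper_force: 0.6
```

{"name": "send_rows", "arguments": {"moves": [5,0,-0.2,0,0,0,0,5,0,-0.2,0,0,0,0,5,0,-0.2,0,0,0,0,5,0,0,0,0,0,0]}}

```text
clock: 8.85
tool_pos: [0.5431, 0.0788, 0.1]
eef_rot: [-0.0, -0.705, 0.709, 0.0]
contact_force: [-0.5, 1.3, -0.9]
width: 0.0501
gripper_force: 0.4
```

Run:
```python
from h import *
im=env.grab_frame("top");s=env.grab_frame("scene")
o=np.zeros((600,640,3),np.uint8);o[:300]=cv2.resize(im[150:230,150:310,::-1],(640,300),interpolation=cv2.INTER_CUBIC)
o[300:]=cv2.resize(s[175:255,200:370,::-1],(640,300),interpolation=cv2.INTER_CUBIC)
cv2.imwrite("pics/t5.png",o)
```

```text
(no output)
```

View pics/t5.png

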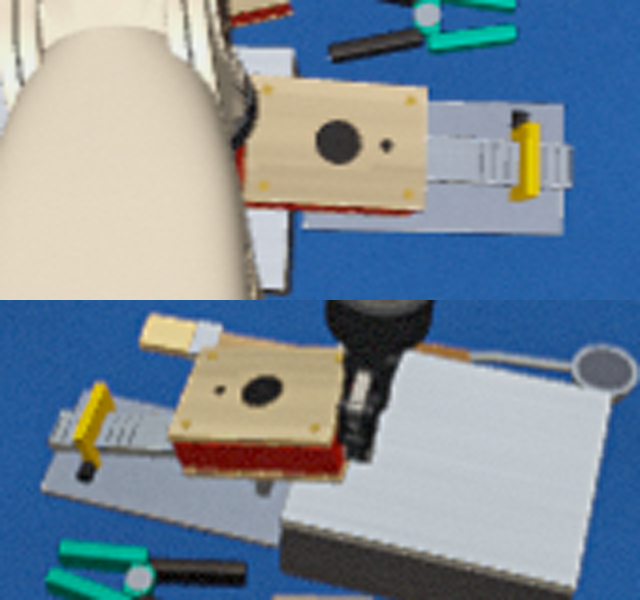

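Picture: the mould has tipped onto the slope, still square, and the contact force is light. I slide it down in small steps.

{"name": "send_rows", "arguments": {"moves": [5,0,-0.3,-0.06,0,0,0,5,0,-0.3,-0.06,0,0,0,5,0,-0.3,-0.06,0,0,0,5,0,-0.3,-0.06,0,0,0,5,0,-0.3,-0.06,0,0,0]}}

```text
clock: 9.37
tool_pos: [0.5433, 0.0641, 0.0971]
eef_rot: [-0.0, -0.705, 0.709, 0.0]
contact_force: [0.3, 1.6, -1.2]
width: 0.0506
gripper_force: 0.9
```

{"name": "send_rows", "arguments": {"moves": [5,0,-0.3,-0.06,0,0,0,5,0,-0.3,-0.06,0,0,0,5,0,-0.3,-0.06,0,0,0,5,0,-0.3,-0.06,0,0,0,5,0,-0.3,-0.06,0,0,0]}}

```text
clock: 9.78
tool_pos: [0.5433, 0.0491, 0.0942]
eef_rot: [-0.0, -0.705, 0.709, 0.0]
contact_force: [0.3, 1.7, -0.5]
width: 0.0503
gripper_force: 0.9
```

{"name": "send_rows", "arguments": {"moves": [5,0,-0.3,-0.06,0,0,0,5,0,-0.3,-0.06,0,0,0,5,0,-0.3,-0.06,0,0,0,5,0,-0.3,-0.06,0,0,0,5,0,-0.3,0,0,0,0]}}

```text
clock: 10.2
tool_pos: [0.5433, 0.0341, 0.0918]
eef_rot: [-0.0, -0.705, 0.709, 0.0]
contact_force: [0.0, 2.2, -1.4]
width: 0.0502
gripper_force: 1.0
```

{"name": "send_rows", "arguments": {"moves": [5,0,-0.2,0,0,0,0,5,0,-0.2,0,0,0,0,5,0,-0.2,0,0,0,0,5,0,-0.2,0,0,0,0,5,0,-0.2,0,0,0,0]}}

```text
clock: 10.62
tool_pos: [0.5434, 0.0242, 0.0919]
eef_rot: [-0.0, -0.706, 0.709, 0.0]
contact_force: [-0.4, 2.9, -0.9]
width: 0.0501
gripper_force: 1.0
```

{"name": "send_rows", "arguments": {"moves": [5,0,-0.2,0,0,0,0,5,0,-0.2,0,0,0,0,5,0,-0.2,0,0,0,0,5,0,-0.2,0,0,0,0,5,0,0,0,0,0,0]}}

```text
clock: 11.03
tool_pos: [0.5434, 0.0158, 0.0919]
eef_rot: [-0.0, -0.705, 0.709, -0.0]
contact_force: [0.1, 0.9, -0.2]
width: 0.0499
gripper_force: 0.4
```

{"name": "send_rows", "arguments": {"moves": [5,0,-0.1,0,0,0,0,5,0,-0.1,0,0,0,0,5,0,-0.1,0,0,0,0]}}

```text
clock: 11.28
tool_pos: [0.5433, 0.0134, 0.0919]
eef_rot: [0.0, -0.706, 0.709, 0.0]
contact_force: [0.2, 1.6, -0.4]
width: 0.0505
gripper_force: 0.9
```

Run:
```python
from h import *
im=env.grab_frame("top");s=env.grab_frame("scene")
o=np.zeros((600,640,3),np.uint8);o[:300]=cv2.resize(im[150:230,150:310,::-1],(640,300),interpolation=cv2.INTER_CUBIC)
o[300:]=cv2.resize(s[175:255,200:370,::-1],(640,300),interpolation=cv2.INTER_CUBIC)
cv2.imwrite("pics/t6.png",o)
```

```text
(no output)
```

View pics/t6.png

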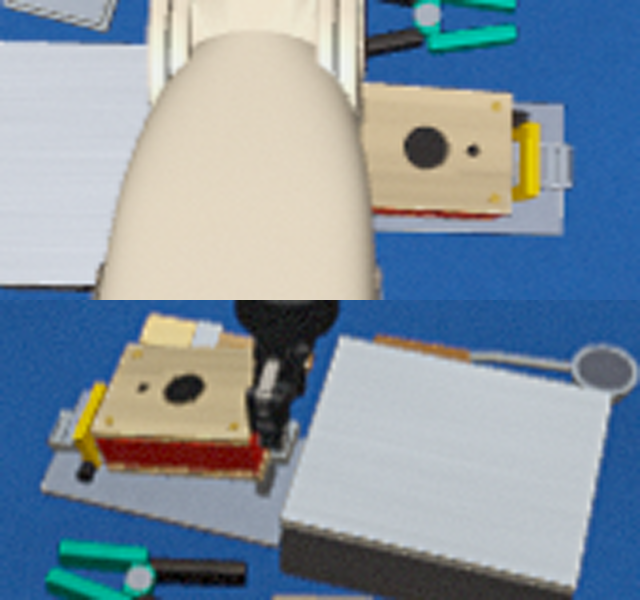

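Picture: the mould is square, a few mm short of the yellow stop. I feel for contact now.

{"name": "send_rows", "arguments": {"moves": [5,0,-0.1,0,0,0,0,5,0,-0.1,0,0,0,0,5,0,-0.1,0,0,0,0]}}

```text
clock: 11.63
tool_pos: [0.5433, 0.0104, 0.0919]
eef_rot: [-0.0, -0.706, 0.709, 0.0]
contact_force: [0.4, 1.4, -1.1]
width: 0.0503
gripper_force: 0.9
```

{"name": "send_rows", "arguments": {"moves": [5,0,-0.1,0,0,0,0,5,0,-0.1,0,0,0,0]}}

```text
clock: 11.8
tool_pos: [0.5434, 0.0083, 0.0919]
eef_rot: [0.0, -0.705, 0.709, 0.0]
contact_force: [0.3, 2.1, -0.8]
width: 0.0498
gripper_force: 0.9
```

{"name": "send_rows", "arguments": {"moves": [5,0,-0.1,0,0,0,0,5,0,-0.1,0,0,0,0]}}

```text
clock: 11.97
tool_pos: [0.5434, 0.0063, 0.0919]
eef_rot: [-0.0, -0.705, 0.709, 0.0]
contact_force: [-0.9, 1.9, -1.7]
width: 0.0502
gripper_force: 0.9
```

{"name": "send_rows", "arguments": {"moves": [5,0,-0.1,0,0,0,0,5,0,-0.1,0,0,0,0]}}

```text
clock: 12.13
tool_pos: [0.5434, 0.0043, 0.0919]
eef_rot: [0.0, -0.705, 0.709, -0.0]
contact_force: [0.1, 3.0, -1.0]
width: 0.0498
gripper_force: 0.9
```

{"name": "send_rows", "arguments": {"moves": [5,0,-0.1,0,0,0,0,5,0,-0.1,0,0,0,0]}}

```text
clock: 12.3
tool_pos: [0.5434, 0.0023, 0.0919]
eef_rot: [-0.0, -0.705, 0.709, 0.0]
contact_force: [-0.0, 2.1, -0.4]
width: 0.0499
gripper_force: 0.9
```

{"name": "send_rows", "arguments": {"moves": [5,0,-0.1,0,0,0,0,5,0,-0.1,0,0,0,0]}}

```text
clock: 12.47
tool_pos: [0.5434, 0.0003, 0.0919]
eef_rot: [-0.0, -0.705, 0.709, -0.0]
contact_force: [-0.4, 2.0, -0.9]
width: 0.0499
gripper_force: 0.9
```

{"name": "send_rows", "arguments": {"moves": [5,0,-0.1,0,0,0,0]}}

```text
clock: 12.55
tool_pos: [0.5434, -0.0007, 0.0919]
eef_rot: [0.0, -0.705, 0.709, 0.0]
contact_force: [-0.5, 2.0, -0.8]
width: 0.0499
gripper_force: 0.9
```

{"name": "send_rows", "arguments": {"moves": [5,0,-0.1,0,0,0,0]}}

```text
clock: 12.63
tool_pos: [0.5434, -0.0017, 0.0919]
eef_rot: [0.0, -0.705, 0.709, -0.0]
contact_force: [0.5, 2.1, -0.6]
width: 0.0498
gripper_force: 0.9
```

{"name": "send_rows", "arguments": {"moves": [5,0,-0.1,0,0,0,0]}}

```text
clock: 12.72
tool_pos: [0.5434, -0.0027, 0.0919]
eef_rot: [-0.0, -0.705, 0.709, -0.0]
contact_force: [-0.4, 2.3, -0.8]
width: 0.0499
gripper_force: 0.9
```

{"name": "send_rows", "arguments": {"moves": [5,0,-0.1,0,0,0,0]}}

```text
clock: 12.8
tool_pos: [0.5434, -0.0037, 0.0919]
eef_rot: [-0.0, -0.705, 0.709, -0.0]
contact_force: [0.7, 2.7, -1.7]
width: 0.05
gripper_force: 0.9
```

{"name": "send_rows", "arguments": {"moves": [5,0,-0.1,0,0,0,0]}}

```text
clock: 12.88
tool_pos: [0.5434, -0.0047, 0.0919]
eef_rot: [-0.0, -0.705, 0.709, -0.0]
contact_force: [-0.1, 2.4, -1.2]
width: 0.0499
gripper_force: 0.9
```

Run:
```python
from h import *
im=env.grab_frame("top");s=env.grab_frame("scene")
o=np.zeros((600,640,3),np.uint8);o[:300]=cv2.resize(im[150:230,150:310,::-1],(640,300),interpolation=cv2.INTER_CUBIC)
o[300:]=cv2.resize(s[190:240,200:306,::-1],(640,300),interpolation=cv2.INTER_CUBIC)
cv2.imwrite("pics/t7.png",o)
```

```text
(no output)
```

View pics/t7.png

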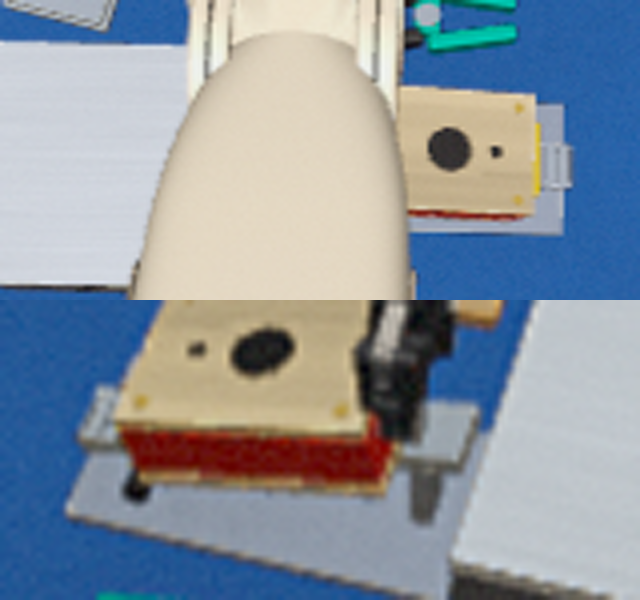

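Picture: the mould's top edge at column 533 overlaps the yellow stop at (537,160). There is no force rise yet, so I keep feeling.

{"name": "send_rows", "arguments": {"moves": [5,0,-0.1,0,0,0,0]}}

```text
clock: 13.07
tool_pos: [0.5434, -0.0056, 0.0919]
eef_rot: [0.0, -0.706, 0.709, 0.0]
contact_force: [0.1, 2.7, -0.3]
width: 0.0499
gripper_force: 0.9
```

{"name": "send_rows", "arguments": {"moves": [5,0,-0.1,0,0,0,0]}}

```text
clock: 13.15
tool_pos: [0.5434, -0.0066, 0.0919]
eef_rot: [0.0, -0.706, 0.709, 0.0]
contact_force: [-0.5, 1.2, -0.6]
width: 0.0495
gripper_force: 0.9
```

{"name": "send_rows", "arguments": {"moves": [5,0,-0.1,0,0,0,0]}}

```text
clock: 13.23
tool_pos: [0.5434, -0.0077, 0.0919]
eef_rot: [0.0, -0.705, 0.709, 0.0]
contact_force: [-0.5, 1.8, -0.9]
width: 0.0498
gripper_force: 0.9
```

{"name": "send_rows", "arguments": {"moves": [5,0,-0.1,0,0,0,0]}}

```text
clock: 13.32
tool_pos: [0.5434, -0.0087, 0.0919]
eef_rot: [0.0, -0.705, 0.709, 0.0]
contact_force: [0.5, 1.8, -0.6]
width: 0.0498
gripper_force: 0.9
```

{"name": "send_rows", "arguments": {"moves": [5,0,-0.1,0,0,0,0]}}

```text
clock: 13.4
tool_pos: [0.5435, -0.009, 0.092]
eef_rot: [0.001, -0.706, 0.709, 0.001]
contact_force: [0.0, 5.8, -0.6]
width: 0.0498
gripper_force: 2.8
```

{"name": "send_rows", "arguments": {"moves": [5,0,-0.1,0,0,0,0]}}

```text
clock: 13.48
tool_pos: [0.5436, -0.0092, 0.092]
eef_rot: [0.001, -0.706, 0.709, 0.001]
contact_force: [-0.1, 8.9, 0.1]
width: 0.0504
gripper_force: 4.1
```

The force jumped at TCP y = −0.009, so the mould is touching the stop. I back off and go to the knob on the white box.

{"name": "send_rows", "arguments": {"moves": [5,0,0.2,0,0,0,0,5,0,0.5,0,0,0,0,5,0,1.3,0,0,0,0,5,0,0,3.6,0,0,0,5,0,0,3.6,0,0,0]}}

```text
clock: 13.9
tool_pos: [0.541, 0.0102, 0.1623]
eef_rot: [-0.003, -0.706, 0.708, 0.002]
contact_force: [0.6, 0.3, 0.4]
width: 0.0501
gripper_force: 0.0
```

{"name": "send_rows", "arguments": {"moves": [5,0,0,3.6,0,0,0,5,-1.1,-2.85,0,0,0,-0.122,5,-1.1,-2.85,0,0,0,-0.122,5,-1.1,-2.85,0,0,0,-0.122,5,-1.1,-2.85,0,0,0,-0.122]}}

```text
clock: 14.32
tool_pos: [0.4991, -0.1051, 0.2005]
eef_rot: [0.0, -0.511, 0.859, -0.001]
contact_force: [1.1, -0.5, 0.4]
width: 0.0498
gripper_force: 0.0
```

{"name": "send_rows", "arguments": {"moves": [5,-1.1,-2.85,0,0,0,-0.122,5,-1.1,-2.85,0,0,0,-0.122,5,-1.1,-2.85,0,0,0,-0.122,5,-1.1,-2.85,0,0,0,-0.122,5,-1.1,-2.85,0,0,0,-0.122]}}

```text
clock: 14.73
tool_pos: [0.4439, -0.248, 0.2002]
eef_rot: [-0.0, -0.229, 0.973, -0.0]
contact_force: [0.2, -0.1, -0.2]
width: 0.0498
gripper_force: 0.0
```

{"name": "send_rows", "arguments": {"moves": [5,-1.1,-2.85,0,0,0,-0.122,5,-1.1,-2.85,0,0,0,-0.122,5,-1.1,-2.85,0,0,0,-0.122,5,-1.1,-2.85,0,0,0,-0.119,5,0,0,0,0,0,0]}}

```text
clock: 15.15
tool_pos: [0.3988, -0.3654, 0.1999]
eef_rot: [-0.0, 0.013, 1.0, -0.002]
contact_force: [0.3, 0.6, 0.3]
width: 0.0501
gripper_force: 0.0
```

Run:
```python
from h import *
s=env.state();q=s["eef_rot"];print(s["tool_pos"],2*np.degrees(np.arctan2(q[2],q[1]))-90,s["joints"],s["clock"])
im=env.grab_frame("top");sc=env.grab_frame("scene")
o=np.zeros((600,800,3),np.uint8)
o[:300,:500]=cv2.resize(im[165:219,220:310,::-1],(500,300),interpolation=cv2.INTER_CUBIC)
o[300:,:500]=cv2.resize(sc[190:244,200:290,::-1],(500,300),interpolation=cv2.INTER_CUBIC)
o[:300,500:]=cv2.resize(im[215:265,330:380,::-1],(300,300),interpolation=cv2.INTER_CUBIC)
o[300:,500:]=cv2.resize(sc[125:185,140:200,::-1],(300,300),interpolation=cv2.INTER_CUBIC)
cv2.imwrite("pics/t8.png",o)
```

```text
[ 0.3988 -0.3654  0.1999] 88.52378974880884 [-0.74    0.335   0.0515  1.2857 -0.003  -0.7143] 15.15
```

View pics/t8.png

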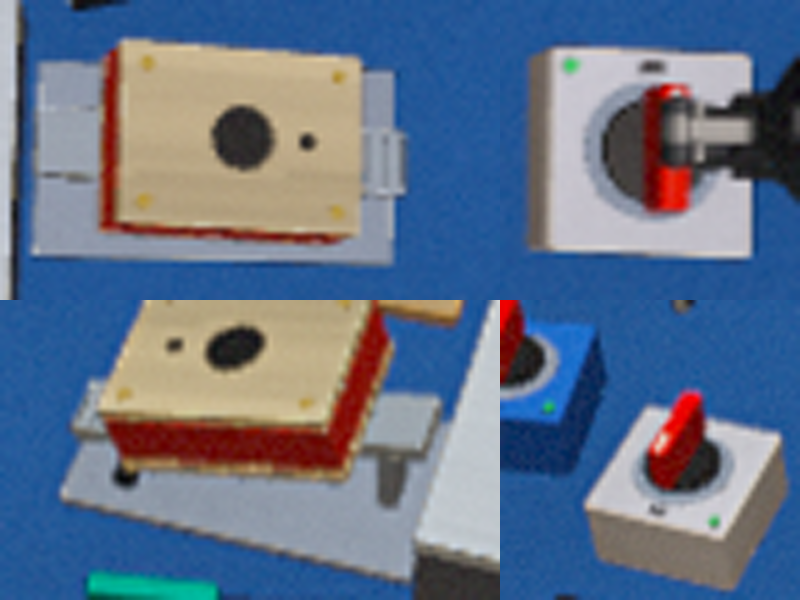

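Picture: the mould lies along the beam against the stop, and the knob on the white box is untouched with its bar along x. I compute the exact offsets.

Run:
```python
from h import *
f=lambda u,v,z:ray("top",220+u/5.556-.4,165+v/5.556-.4,z)
print("mould front top",f(360,58,.082),f(357,243,.082),"back top",f(122,40,.115),f(118,225,.115))
k=lambda u,v,z:ray("top",330+(u-500)/6-.4,215+v/6-.4,z)
print("bar right edge",k(690,87,.101),k(690,210,.101))
s=lambda u,v,z:ray("scene",140+(u-500)/5-.4,125+(v-300)/5-.4,z)
print("scene bar top ends",s(690,397,.101),s(660,455,.101))
print("box top",[k(u,v,.058) for u,v in((551,48),(751,55),(752,257),(548,247))],np.mean([k(u,v,.058) for u,v in((551,48),(751,55),(752,257),(548,247))],0))
```

```text
mould front top [ 0.5872 -0.1481  0.082 ] [ 0.4888 -0.1468  0.082 ] back top [ 0.5877 -0.0234  0.115 ] [ 0.4921 -0.0232  0.115 ]
bar right edge [ 0.4307 -0.3644  0.101 ] [ 0.3733 -0.3629  0.101 ]
scene bar top ends [ 0.379  -0.3566  0.101 ] [ 0.4344 -0.3544  0.101 ]
box top [array([ 0.4519, -0.3087,  0.058 ]), array([ 0.4499, -0.407 ,  0.058 ]), array([ 0.3519, -0.4045,  0.058 ]), array([ 0.3553, -0.3055,  0.058 ])] [ 0.4023 -0.3565  0.058 ]
```

{"name": "send_rows", "arguments": {"moves": [5,0.34,0.86,-2.5,0,0,0,5,0,0,-3,0,0,0,5,0,0,-3,0,0,0,5,0,0,-2.5,0,0,0,5,0,0,-1.5,0,0,0]}}

```text
clock: 15.67
tool_pos: [0.4031, -0.3494, 0.0721]
eef_rot: [-0.002, 0.007, 1.0, 0.001]
contact_force: [-0.3, 0.3, 0.5]
width: 0.0497
gripper_force: 0.0
```

{"name": "send_rows", "arguments": {"moves": [5,0,0,-0.5,0,0,0,5,0,0,0,0,0,0,0,0,0,0,0,0,0,0,0,0,0,0,0,0,0,0,0,0,0,0,0]}}

```text
clock: 16.08
tool_pos: [0.4051, -0.3571, 0.0721]
eef_rot: [0.001, 0.009, 1.0, -0.006]
contact_force: [-1.2, -21.8, -9.4]
width: 0.0142
gripper_force: 10.6
```

{"name": "send_rows", "arguments": {"moves": [0,0,0,0,0,0,0,0,0,0,0,0,0,0]}}

```text
clock: 16.25
tool_pos: [0.4051, -0.3576, 0.0722]
eef_rot: [0.002, 0.01, 1.0, -0.005]
contact_force: [0.3, -10.3, -2.7]
width: 0.0131
gripper_force: 61.2
```

{"name": "send_rows", "arguments": {"moves": [0,-0.2,-0.4,0,0,0,0,0,0,0,0,0,0,0]}}

```text
clock: 16.42
tool_pos: [0.4049, -0.3578, 0.0722]
eef_rot: [0.004, 0.009, 1.0, -0.001]
contact_force: [5.2, 0.4, 1.0]
width: 0.013
gripper_force: 61.9
```

{"name": "send_rows", "arguments": {"moves": [0,0,0,0,0,0,-0.1,0,0,0,0,0,0,-0.1,0,0,0,0,0,0,-0.1,0,0,0,0,0,0,-0.1]}}

```text
clock: 16.75
tool_pos: [0.4048, -0.3587, 0.0722]
eef_rot: [0.004, 0.209, 0.978, -0.002]
contact_force: [4.0, -3.2, -0.7]
width: 0.0132
gripper_force: 61.4
```

{"name": "send_rows", "arguments": {"moves": [0,0,0,0,0,0,-0.1,0,0,0,0,0,0,-0.1,0,0,0,0,0,0,-0.1,0,0,0,0,0,0,-0.1]}}

```text
clock: 17.08
tool_pos: [0.4042, -0.3596, 0.0722]
eef_rot: [0.004, 0.399, 0.917, -0.002]
contact_force: [3.1, -5.1, -1.9]
width: 0.0128
gripper_force: 61.4
```

{"name": "send_rows", "arguments": {"moves": [0,0,0,0,0,0,-0.1,0,0,0,0,0,0,-0.1,0,0,0,0,0,0,-0.06]}}

```text
clock: 17.33
tool_pos: [0.4037, -0.36, 0.0722]
eef_rot: [0.004, 0.515, 0.857, -0.002]
contact_force: [2.0, -6.2, -0.1]
width: 0.0129
gripper_force: 61.4
```

Run:
```python
from h import *
s=env.state();q=s["eef_rot"];print(2*np.arctan2(q[2],q[1])-np.pi/2-np.radians(88.7),s["ft_torque"],s["contact_force"])
```

```text
-1.0587118905765722 [-1.1685 -0.2608  0.175 ] [ 1.9825 -6.1518 -0.1309]
```

{"name": "send_rows", "arguments": {"moves": [0,0,0,0,0,0,-0.04,0,0,0,0,0,0,-0.04,0,0,0,0,0,0,0]}}

```text
clock: 17.58
tool_pos: [0.4036, -0.36, 0.0722]
eef_rot: [0.004, 0.546, 0.838, -0.002]
contact_force: [0.4, -6.9, -0.4]
width: 0.013
gripper_force: 64.5
```

Run:
```python
from h import *
s=env.state();q=s["eef_rot"];print(2*np.arctan2(q[2],q[1])-np.pi/2-np.radians(88.7),s["ft_torque"],s["contact_force"])
```

```text
-1.132485227474745 [-1.3316 -0.1465  1.3349] [ 0.3786 -6.8553 -0.3653]
```

The moment jumped to 1.3 N m at −1.13 rad, so the knob is at its stop. I release it.

{"name": "send_rows", "arguments": {"moves": [0,0,0,0,0,0,0.03,8.5,0,0,0,0,0,0,8.5,0,0,0,0,0,0,8.5,0,0,0,0,0,0,8.5,0,0,0,0,0,0]}}

```text
clock: 18.0
tool_pos: [0.402, -0.3566, 0.0704]
eef_rot: [0.0, 0.534, 0.845, 0.0]
contact_force: [0.1, 0.3, -0.4]
width: 0.0611
gripper_force: 0.0
```

{"name": "send_rows", "arguments": {"moves": [8.5,0,0,0,0,0,0,8.5,0,0,3,0,0,0,8.5,0,0,4,0,0,0,8.5,0,0,4,0,0,0,8.5,0,0,4,0,0,0]}}

```text
clock: 18.42
tool_pos: [0.401, -0.3554, 0.221]
eef_rot: [-0.001, 0.534, 0.845, 0.0]
contact_force: [0.7, -1.3, -0.1]
width: 0.0851
gripper_force: 0.0
```

{"name": "send_rows", "arguments": {"moves": [8.5,-3,0,0,0,0,0,8.5,-3,0,0,0,0,0,8.5,-3,0,0,0,0,0,8.5,-3,0,0,0,0,0,8.5,0,0,0,0,0,0]}}

```text
clock: 18.83
tool_pos: [0.2772, -0.3548, 0.2198]
eef_rot: [-0.002, 0.536, 0.844, 0.0]
contact_force: [-0.2, 1.0, 0.3]
width: 0.0853
gripper_force: 0.0
```

Run:
```python
from h import *
s=env.state();print(s["tool_pos"],s["contact_force"])
im=env.grab_frame("top");sc=env.grab_frame("scene")
o=np.zeros((600,800,3),np.uint8)
o[:300,:500]=cv2.resize(im[165:219,220:310,::-1],(500,300),interpolation=cv2.INTER_CUBIC)
o[300:,:500]=cv2.resize(sc[190:244,200:290,::-1],(500,300),interpolation=cv2.INTER_CUBIC)
o[:300,500:]=cv2.resize(im[215:265,330:380,::-1],(300,300),interpolation=cv2.INTER_CUBIC)
o[300:,500:]=cv2.resize(sc[125:185,140:200,::-1],(300,300),interpolation=cv2.INTER_CUBIC)
cv2.imwrite("pics/t9.png",o)
```

```text
[ 0.2772 -0.3548  0.2198] [-0.1824  0.9537  0.335 ]
```

View pics/t9.png

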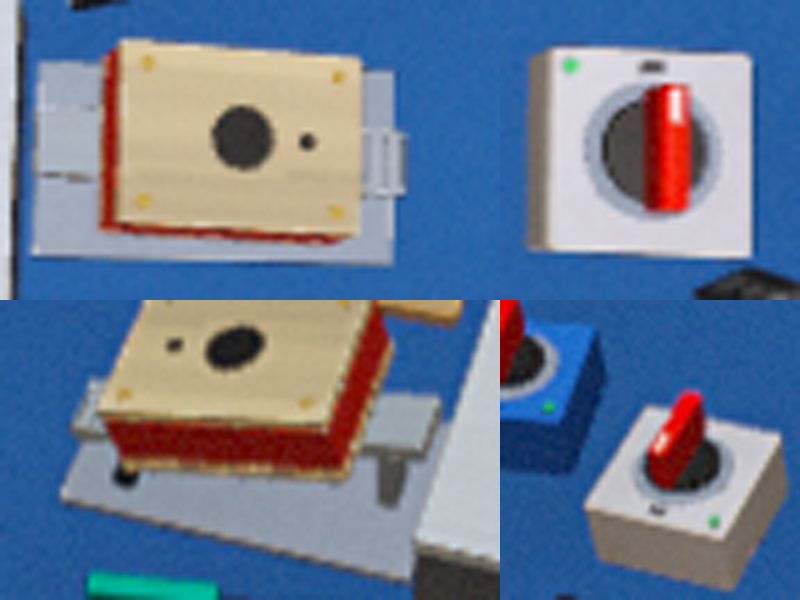

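The knob has sprung back, with its bar at rest along x. The mould hasn't moved on the beam, and the arm is touching nothing, so I hand the job in.

```bash
python3 -c "
from cell import env
print(env.job_done())"
```

```text
the job is handed in; nothing more can be done
None
```

The mould lies square along the middle of the beam against the yellow stop, clear of the heater; then the white box's knob was turned clockwise to its stop and sprang back, and the job was handed in after about 19 s of robot time (verdict not shown).

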